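Clamp a joint casting in the assembly jig and start the station

TASK

Clamp the white joint casting in the assembly jig and start the station, pushing with the fingertips only: first push the handle of the toggle clamp next to the big square end stop all the way down, then push the other clamp's handle all the way down, and last press the small round start button on the control box fully in and let it come back. Do not lift or shift the casting, do not press the mushroom stop button, and leave the other things on the bench where they are.

Things in the scene. Friction and masses are not known exactly. Their poses are not given: they have to be found in the camera images.
- jig: assembly jig: aluminium plate 240 (x) x 270 (y) x 20 mm, fixed; origin on the bench under its centre, x away from the robot, y left, z up. The casting lies in its middle; on the robot's side stand two toggle clamps, at y = +68 mm (left) and -68 mm (right), handles towards the robot. Open, their bars stand up to 140 mm above the bench at x -60 to -25 mm
- stop_top (a point): centre of the top of the end stop: dark steel block 50 (x) x 18 (y) x 36 mm, its top 56 mm above the bench, bolted on the jig plate 105 mm from its centre at the +y or the -y end, near one of the clamps. The other end has only a small round brass spring plunger, 18 mm across and 18 mm high
- handle_left (a joint): left clamp handle (at + y of the jig), rad: 0 wide open, 1.0 closed; it stands (1.0 - value) rad above level, 0 to 0.3 at the start. Stiff: about 0.3 N m, so 3 to 6 N pushed near its end; stays where it is left; stops hard at 1.0, level and pointing to -x of the jig. Pushed down, it swings the clamp bar over and its foot onto the casting
- handle_right (a joint): right clamp handle (at - y of the jig), rad: 0 wide open, 1.0 closed; it stands (1.0 - value) rad above level, 0 to 0.3 at the start. Stiff: about 0.3 N m, so 3 to 6 N pushed near its end; stays where it is left; stops hard at 1.0, level and pointing to -x of the jig. Pushed down, it swings the clamp bar over and its foot onto the casting
- grip_left (a point): point on the upper side of the left handle's black grip, 105 mm from its hinge and 21 mm short of the round end (the grip is a 17 mm round bar, 46 to 126 mm from the hinge); it moves with the handle on an arc about the hinge
- grip_right (a point): point on the upper side of the right handle's black grip, 105 mm from its hinge and 21 mm short of the round end (the grip is a 17 mm round bar, 46 to 126 mm from the hinge); it moves with the handle on an arc about the hinge
- pivot_left (a point): hinge of the left handle, in the middle of the clamp, 64 mm above the bench; its axis is level, along the jig's y. The handle's centre line runs from it to the robot's side (-x of the jig)
- pivot_right (a point): hinge of the right handle, in the middle of the clamp, 64 mm above the bench; its axis is level, along the jig's y. The handle's centre line runs from it to the robot's side (-x of the jig)
- bar_left: clamp bar of the left clamp: two steel strips with a spring-loaded round rubber foot 60 mm out, linked to its handle; origin on its hinge, 62 mm above the bench. With the handle fully down the foot bears on the casting
- bar_right: clamp bar of the right clamp, the same
- casting: white painted joint casting 44 x 190 x 48 mm (60 mm across the knuckle), 0.45 kg, loose, lying on the jig's pads between four dowels; origin under its centre, 30 mm above the bench, y along it (square lug at +y, round eye at -y)
- station: control box lying on its back, fixed: 158 (x) x 72 (y) x 55 mm, grey with a pale cover; origin on the bench under its centre, x along it (away from the robot, turned up to 0.5 rad); left or right of the jig. On its cover from -x to +x, 50 mm apart: start button, low domed pilot lens (21 mm across, top 68 mm above the bench), mushroom stop button
- start_top (a point): centre of the top of the start button, a plain black cylinder 24 mm across standing 12 mm proud of its steel ring, 71 mm above the bench; it is pressed straight down
- start (a joint): travel of the start button, m: 0 out, 0.006 fully in (about 1.5 N to begin, 5.6 N at the bottom), springs back; counts as pressed above 0.0045
- stop_button_top (a point): centre of the top of the mushroom stop button, 40 mm across, 81 mm above the bench
- stop (a joint): travel of the mushroom stop button, m: 0 out, 0.006 in; must not be pressed
- screw_tray: loose green open tray of screws, 160 x 105 x 55 mm; origin under its centre; lies on the side of the jig where the control box is not
- bolt0: loose steel cap bolt standing on its head on the jig plate between the two clamps, 17 mm across, 40 mm tall; origin under its head
- bolt1: another such bolt on the jig plate, beyond the casting
- finished_casting: another loose white casting of the same shape on the bench, near the robot; origin under its centre
- driver: cordless screwdriver lying on its side, about 200 x 185 x 60 mm, on the bench to the right near the robot; origin under its motor housing
- spanner: steel spanner 170 mm long lying on the bench to the left near the robot
- threadlock: small white bottle, 34 mm across, 85 mm tall, standing beyond the jig on the right; origin under it
- hex_key: dark hex key, 110 x 28 mm, 8 mm thick, lying beyond the jig on the left; origin near the middle of its long leg

How it is judged (in metres and radians):
On the way, in this order (a step that is already met when the one before it is completed fails the run):
1. the clamp at the end stop is pushed fully down (((y of stop_top in the frame of jig above 0 m and value of joint handle_left above 0.94 rad) or (not (y of stop_top in the frame of jig above 0 m) and value of joint handle_right above 0.94 rad))), for 0.1 s.
2. both clamps are fully down (value of joint each of handle_left, handle_right above 0.94 rad), for 0.1 s.
3. the start button is pressed fully in (value of joint start above 0.0045 m), for 0.05 s.
At the end, for the whole second after the job is handed in: both clamp handles fully down (joint above 0.94 of 1.0 rad) with both rubber feet bearing on the casting, the casting at rest within 6 mm of where it lay, the start button and the mushroom button both out (within 1 mm) (all of step 2 and contact force between each of bar_left, bar_right and casting above 0.5 N and value of joint each of start, stop below 0.001 m and distance of casting from where it was at the start of the episode below 0.006 m and linear speed of casting below 0.01 m/s); the robot touches nothing.
It fails at once if the other clamp is pushed down (past 0.6 rad) before the clamp at the end stop is closed ((y of stop_top in the frame of jig above 0 m and not (value of joint handle_left above 0.94 rad) and value of joint handle_right above 0.6 rad) or (not (y of stop_top in the frame of jig above 0 m) and not (value of joint handle_right above 0.94 rad) and value of joint handle_left above 0.6 rad)).
It fails at once if the start button is pressed (past 3 mm) before both clamps are closed (value of joint start above 0.003 m and not (value of joint each of handle_left, handle_right above 0.94 rad)).
It fails at once if the mushroom stop button is pressed (past 2 mm) (value of joint stop above 0.002 m).
It fails at once if the casting is lifted or shifted by more than 10 mm (distance of casting from where it was at the start of the episode above 0.01 m).
It fails at once if another thing on the bench is moved by more than 25 mm (distance of any of screw_tray, bolt0, bolt1, finished_casting, driver, spanner, threadlock, hex_key from where it was at the start of the episode above 0.025 m).
It also fails if it takes over 46 s, if anything falls off the work surface, if the arm or the gripper's body presses on something with over 40 N, if the wrist force passes 120 N, or if a joint passes its speed limit or range.

ROBOT

A 7-joint arm with a two-finger parallel gripper is mounted at the origin on the work surface. World frame = base frame: x ahead of the robot, y to its left, z up, the work surface at z = 0. Lengths are in mm, angles in rad, forces in N, time in s.
With the tool pointing down it reaches from about 400 to 850 mm from the base axis. Payload 4.5 kg.
Tool frame: the origin (TCP) lies at the very end of the fingers, on their centre line; the grasp point (between the pads) lies 19 mm behind it; z points along the fingers, y is the line along which they close (so a half turn about z gives the same grasp; the last joint's range is limited). The gripper opens to 85 mm and grips with 20 to 120 N. Pads are 22 mm wide; open, the fingers measure 114 mm over their backs; the gripper's body (76 mm by 85 mm) begins 54 mm behind the grasp point. The pads swing forward as they close: fully open they stand 13 mm farther back than shut.
Start: joints at [1.186, 0.689, -0.195, 1.565, 0.157, 0.902, -0.215], TCP at [254.196, -570.998, 231.317] pointing down, gripper open.
Joint ranges: [-3.01, 3.01], [-0.46, 2.08], [-1.47, 1.51], [0.13, 2.56], [-1, 4.14], [0.04, 2.09], [-2.66, 2.66]. Speed limits (rad/s): [2.57, 2.57, 3.14, 3.14, 3.14, 3.14, 3.14].

INTERFACE

Orientations are given as a unit quaternion [x, y, z, w].
In Python, from rig import manip gives the robot as it stands.
- The arm moves only by the tool drive_effector, called after "Call:" as a command line: name --argument value ..., lists and objects as JSON in quotes. Schema: {"type":"object","properties":{"plan":{"type":"string"},"aperture":{"type":"number"},"only":{"type":"string"},"quiet":{"type":"boolean"},"lines":{"type":"string"}},"required":["plan"],"additionalProperties":false}. plan is a string of 1 to 12 rows, parted by a bar, with the numbers parted by commas; each row has 6 numbers: dx, dy, dz in mm, then a rotation vector rx, ry, rz in rad; each row shifts and turns the commanded pose from where the row before left it, along the tool's axes as they then stand; what a row does not reach is not made up. A row lasts 1/10 s, in which the tool goes at most 50 mm and 0.15 rad, less where a joint would pass 70% of its speed; a pose out of reach is approached as far as the arm can. aperture is the finger opening in mm, set as the call begins (left out keeps the last). The fingers move at their own pace and stop on an object; the grip force is fixed at half the most. Time passes only in rows, so rows that do not move let the fingers close. The tool returns the time, the measured TCP pose, the force, the opening and the grip force at its end. only (a regular expression) keeps the lines of the reply that match it, lines (a string "A,B") keeps lines A to B, and quiet returns only ok. Input that does not fit is refused with a message, and nothing moves.
- manip.get_obs(): the state, without advancing time (a new reading comes with each control period).
- manip.camera(name): name is "scene" or "top"; returns (picture, depth): 384x512x3 uint8, red, green, blue; 384x512 float32, mm along the optical axis (not along the pixel's ray), 0 where there is no reading.
- manip.camera_params(name): a dict with "vfov" (degrees; the focal length in pixels is half the picture's height over the tangent of half this angle, whatever the lens; pixels are square), "cx", "cy" (the principal point, pixels), "rvec" (rotation vector, rad) and "tvec" (3), from world to camera coordinates, as OpenCV has them. Camera axes: x right, y down, z forward; pixel columns grow to the right and rows downward; lengths in mm; the calibration is good to about 2 mm. A picture is of the moment at which its call begins. camera_params takes no time and is no camera call.
- manip.sign_off(): hands the job in; it is judged then, once.
The state is a dict: "clock": time; "q": joint angles; "joint_velocities": joint speeds; "joint_torque": joint torques, N m; "tcp_pos": TCP position; "eef_rot": TCP orientation; "contact_force": force on the tool from outside, world axes, zero at the start; "wrist_torque": the same for the moment, N m; "gripper_width": finger opening in mm; "grasp_force": force on a finger pad.
Only numpy, scipy, OpenCV 4.12 (cv2) and the standard library are available. Lean on these libraries where they do the work, as an engineer would, in place of code of your own. Each camera call takes 0.05 s, during which the arm holds its last target. There are 200 camera calls.

## Working session

There is one attempt and no reset: what is moved stays moved. The work goes in short steps, Python scripts to look and compute and a tool call to move; the robot and the scene stay as the last step left them, time stands still between calls to the robot, and variables do not carry over. Pictures are saved under pics/ and viewed, at most 10 in all, crops included, and the job is handed in when it is done.

```bash
ls; mkdir -p pics
```

Create h.py:
```python
import numpy as np,cv2
from rig import manip
def cam(n):
    p=manip.camera_params(n); f=192/np.tan(np.radians(p['vfov'])/2)
    K=np.array([[f,0,p['cx']],[0,f,p['cy']],[0,0,1]]); R=cv2.Rodrigues(np.array(p['rvec'],float))[0]
    return K,R,np.array(p['tvec'],float).reshape(3)
def pts(n,d):
    K,R,t=cam(n); v,u=np.mgrid[0:384,0:512]
    c=np.stack([(u-K[0,2])/K[0,0]*d,(v-K[1,2])/K[1,1]*d,d],-1)
    return (c-t)@R
def ray(n,u,v,z):
    K,R,t=cam(n); o=-R.T@t; r=R.T@np.linalg.inv(K)@[u,v,1]; return o+r*(z-o[2])/r[2]
def proj(n,P):
    K,R,t=cam(n); c=R@np.array(P,float)+t; c=K@c; return c[:2]/c[2]
```

Run:
```python
from h import *
for n in('scene','top'):
    im,d=manip.camera(n); np.savez(f'pics/{n}0.npz',im=im,d=d)
    cv2.imwrite(f'pics/{n}0.png',cv2.resize(im[:,:,::-1],(768,576)))
    K,R,t=cam(n);print(n,-R.T@t,K[0,0],(d>0).mean(),manip.camera_params(n))
print(manip.get_obs())
```

```text
pics
rig.py
scene [1214.9460918   429.90697735  844.70636936] 447.4542318968386 0.9961446126302084 {'vfov': 46.44777761653753, 'cx': 259.4146756574681, 'cy': 193.9704333133091, 'rvec': array([ 1.21939156,  2.22216171, -1.00939377]), 'tvec': array([ 275.32433779, -180.17642867, 1505.38228671])}
top [ 451.99303248  -17.62572269 1140.17565397] 420.8486119182827 0.9958648681640625 {'vfov': 49.04694088867267, 'cx': 257.6779951594666, 'cy': 194.762589205644, 'rvec': array([ 2.16978401, -2.21977194,  0.06950687]), 'tvec': array([ -12.99247498,  517.26643411, 1112.14905528])}
{'clock': 0.1, 'q': array([ 1.18579726,  0.6899293 , -0.19450194,  1.56624377,  0.1572933 ,
        0.90249701, -0.21510804]), 'joint_velocities': array([-6.08202123e-04,  1.46739745e-04, -1.48397066e-03, -3.28683618e-03,
        6.96212195e-05, -9.75840432e-04, -1.18541321e-04]), 'joint_torque': array([-3.53865878e-03, -5.40610528e+01, -1.27122995e+00, -1.58986795e+01,
        9.43643041e-03,  4.45426558e-03, -1.59714663e-06]), 'tcp_pos': array([ 253.8777224 , -570.47168874,  230.54456924]), 'eef_rot': array([ 9.78150306e-01,  2.07897249e-01, -2.36785862e-04, -8.10321039e-04]), 'contact_force': array([ 0.31203285,  0.34233263, -0.81482804]), 'wrist_torque': array([-0.04095759,  0.0068059 , -0.04123801]), 'grasp_force': 0.0, 'gripper_width': 85.42705329545306}
```

View pics/scene0.png

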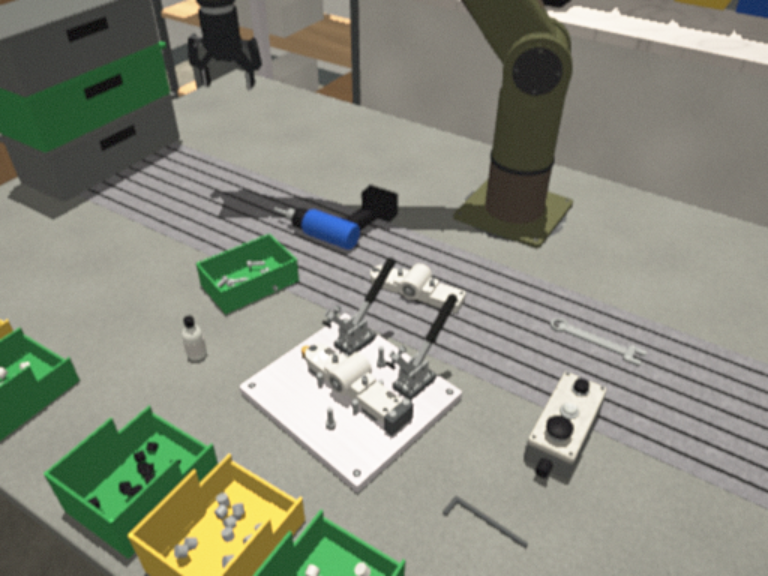

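View pics/top0.png

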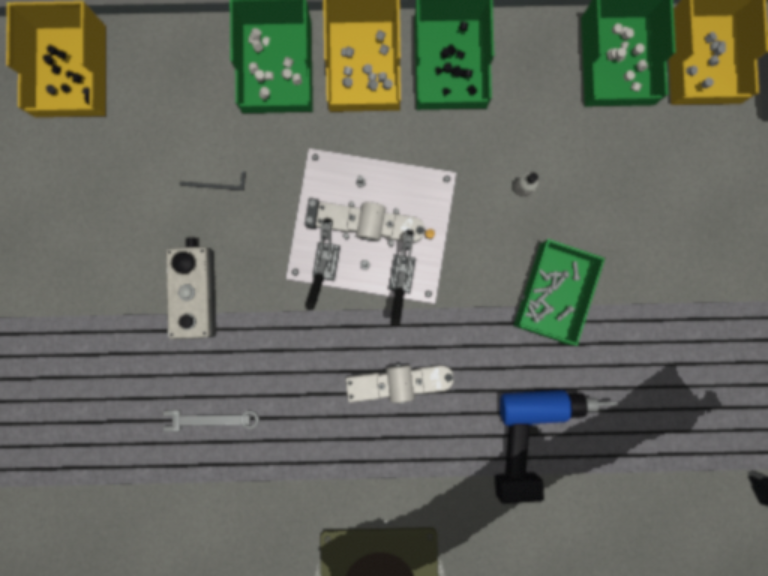

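The scene view shows the dark end stop at (398,412) and the top view shows it at (312,212). That is the jig's left (+y) end, so the left clamp goes first. In the top view the handles end at (312,305) and (397,320), the start button is at (187,321) and the mushroom at (183,262).

Create m.py:
```python
from h import *
T=np.load('pics/top0.npz'); S=np.load('pics/scene0.npz')
im,d=T['im'],T['d']; P=pts('top',d)
# jig plate
m=(im.min(2)>150).astype(np.uint8); m[:, :185]=0; m[:,310:]=0; m[:95]=0; m[205:]=0
m=cv2.morphologyEx(m,cv2.MORPH_CLOSE,np.ones((9,9)))
c=max(cv2.findContours(m,0,2)[0],key=cv2.contourArea)
Q=np.array([ray('top',*p[0],20)[:2] for p in c],np.float32)
h=cv2.convexHull(Q); r=cv2.minAreaRect(h); print('jig',r)
b=cv2.boxPoints(r); ctr=np.array(r[0]); 
e=[b[(i+1)%4]-b[i] for i in range(4)]; ex=max(e,key=lambda v:v[0]); yaw=np.arctan2(ex[1],ex[0]); print('yaw',yaw)
mm=(m>0)&(d>0); print('plate z',np.median(P[mm][:,2]))
Rz=np.array([[np.cos(yaw),-np.sin(yaw)],[np.sin(yaw),np.cos(yaw)]])
for n,D in(('top',T),('scene',S)):
    PP=pts(n,D['d']); J=(PP[...,:2]-ctr)@Rz; mx=D['im'].max(2)
    for s,nm in((1,'L'),(-1,'R')):
        k=(mx<70)&(J[...,0]<-75)&(J[...,0]>-240)&(abs(J[...,1]-s*68)<40)&(PP[...,2]>60)&(D['d']>0)
        X=np.c_[J[k],PP[k][:,2]]
        if len(X)<5: print(n,nm,len(X));continue
        vu=np.argwhere(k)
        l=cv2.fitLine(X.astype(np.float32),cv2.DIST_HUBER,0,.01,.01).ravel()
        print(n,nm,len(X),'jig-frame med',np.median(X,0).round(1),'dir',l[:3].round(3),'elev',np.arctan2(abs(l[2]),np.hypot(l[0],l[1])).round(3),'min/max x',X[:,0].min().round(),X[:,0].max().round(),'z',X[:,2].min().round(),X[:,2].max().round(),'uv',vu.min(0)[::-1],vu.max(0)[::-1])
    # station buttons
    k=(mx<60)&(PP[...,1]>250)&(PP[...,1]<420)&(PP[...,0]>330)&(PP[...,0]<600)&(PP[...,2]>58)&(PP[...,2]<100)
    nn,lab,st,ce=cv2.connectedComponentsWithStats(k.astype(np.uint8))
    for i in range(1,nn):
        if st[i,4]>15: q=PP[lab==i]; print(n,'btn',st[i],ce[i],q.mean(0).round(1),'zmax',np.percentile(q[:,2],90).round(1),'ray71',ray(n,*ce[i],71).round(1))
    k=(mx<70)&(J[...,1]>90)&(J[...,1]<120)&(abs(J[...,0])<35)&(PP[...,2]>40)
    print(n,'stop',k.sum(),np.median(J[k],0),np.median(PP[k][:,2]))
print('ctr',ctr)
```

```bash
python3 m.py
```

```text
jig ((637.489501953125, 0.23406982421875), (269.791259765625, 240.00526428222656), 79.28074645996094)
yaw -0.18708624
plate z 20.69251329063951
top L 154 jig-frame med [-138.9   66.8  138.9] dir [-0.691  0.011  0.723] elev 0.807 min/max x -168.0 -105.0 z 100.0 163.0 uv [204 182] [215 206]
top R 174 jig-frame med [-142.   -66.8  134.5] dir [ 0.734  0.002 -0.68 ] elev 0.747 min/max x -172.0 -109.0 z 100.0 159.0 uv [260 192] [269 217]
top btn [115 168  15  14 163] [121.93251534 174.60122699] [572.  317.6  79.1] zmax 82.1 ray71 [572.9 320.2  71. ]
top btn [120 210   8   8  49] [123.75510204 213.91836735] [472.7 316.1  70.6] zmax 73.1 ray71 [472.7 316.   71. ]
top stop 8 [-23.55604231 100.57120625] 54.18855506829456
scene L 204 jig-frame med [-131.9   73.6  128.5] dir [-0.677  0.006  0.736] elev 0.828 min/max x -159.0 -103.0 z 96.0 161.0 uv [284 197] [303 228]
scene R 166 jig-frame med [-134.2  -61.2  125.1] dir [ 0.71  -0.002 -0.704] elev 0.781 min/max x -168.0 -106.0 z 97.0 155.0 uv [244 172] [263 201]
scene btn [383 253   9   9  66] [387.21212121 257.13636364] [479.2 321.3  69.3] zmax 72.6 ray71 [480.9 321.6  71. ]
scene btn [365 278  17  15 173] [372.71676301 284.54913295] [578.8 323.5  78.7] zmax 82.0 ray71 [572.5 322.4  71. ]
scene stop 63 [  9.73496585 115.14390717] 46.78795175318404
ctr [6.37489502e+02 2.34069824e-01]
```

The stop is at jig +y, so the left clamp is first. Both clamps are about 0.2 rad closed, with hinges near jig x = -78. I'll travel at height with the fingers closed.

Create w.py:
```python
from h import *
from scipy.spatial.transform import Rotation as Ro
o=manip.get_obs(); p=o['tcp_pos']; R=Ro.from_quat(o['eef_rot']).as_matrix()
yaw=-.187; Rz=np.array([[np.cos(yaw),-np.sin(yaw)],[np.sin(yaw),np.cos(yaw)]]); c=np.array([637.5,.2])
print('t',o['clock'],'tcp',p.round(1),'jig',((p[:2]-c)@Rz).round(1),'F',o['contact_force'].round(1),'w',o['gripper_width'])
print('toolz',R[:,2].round(3),'toolx yaw-jig yaw',np.arctan2(R[1,0],R[0,0])-yaw)
def to(x,y,z): q=np.r_[c+Rz@[x,y],z]; print('need tool',(R.T@(q-p)).round(1))
for n,x in(('L',(-145,67,175)),('R',(-148,-67,175))): to(*x)
print('start',(R.T@(np.array([475,318,95])-p)).round(1))
```

```text
(no output)
```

Call:
drive_effector --plan "30,-30,0,0,0,0 | 30,-30,0,0,0,0 | 30,-30,0,0,0,0 | 30,-30,0,0,0,0 | 30,-30,0,0,0,0 | 30,-30,0,0,0,0 | 30,-30,0,0,0,0 | 30,-30,0,0,0,0 | 30,-30,0,0,0,0 | 30,-30,0,0,0,0 | 30,-30,0,0,0,0 | 30,-30,0,0,0,0" --aperture 0

```text
clock: 1.3
tcp_pos: [436.9, -94.1, 231.2]
eef_rot: [0.978, 0.208, -0.0, 0.0]
contact_force: [1.3, 0.1, 0.2]
gripper_width: 0.0
grasp_force: 0.0
```

Call:
drive_effector --plan "0,0,0,0,0,0.12 | 0,0,0,0,0,0.12 | 0,0,0,0,0,0.12 | 0,0,0,0,0,0.12 | 0,0,0,0,0,0.12 | 0,0,0,0,0,0 | 0,0,0,0,0,0"

```text
clock: 2.0
tcp_pos: [436.5, -95.6, 231.2]
eef_rot: [0.996, -0.089, -0.0, 0.0]
contact_force: [-0.8, 0.1, -0.8]
gripper_width: 0.0
grasp_force: 0.0
```

```bash
python3 w.py
```

```text
t 2.0 tcp [436.5 -95.6 231.2] jig [-179.6 -131.5] F [-0.8  0.1 -0.8] w 0.01709241698986622
toolz [-0. -0. -1.] toolx yaw-jig yaw 0.00886200663992312
need tool [  36.4 -198.2   56.1]
need tool [ 32.2 -64.2  56.1]
start [ -35.4 -413.9  136.1]
```

Call:
drive_effector --plan "0,-40,0,0,0,0 | 10,-40,0,0,0,0 | 10,-40,0,0,0,0 | 10,-40,0,0,0,0 | 6,-38,0,0,0,0 | 0,0,20,0,0,0 | 0,0,20,0,0,0 | 0,0,15,0,0,0 | 0,0,0,0,0,0 | 0,0,0,0,0,0"

```text
clock: 3.0
tcp_pos: [507.8, 92.4, 176.4]
eef_rot: [0.996, -0.09, -0.0, 0.0]
contact_force: [1.3, 0.6, -0.6]
gripper_width: 0.2
grasp_force: 0.0
```

```bash
python3 w.py
```

Run:
```python
from h import *
for n in('scene','top'):
    im,d=manip.camera(n); np.savez(f'pics/{n}1.npz',im=im,d=d)
    if n=='scene': cv2.imwrite('pics/s1.png',cv2.resize(im[100:280,180:420,::-1],(720,540)))
```

```text
t 3.0 tcp [507.8  92.4 176.4] jig [-144.6   66.5] F [ 1.3  0.6 -0.6] w 0.18998790959505812
toolz [-0.  0. -1.] toolx yaw-jig yaw 0.006718729772972054
need tool [-0.4 -0.5  1.4]
need tool [ -4.3 133.5   1.4]
start [ -72.7 -216.    81.4]
```

View pics/s1.png

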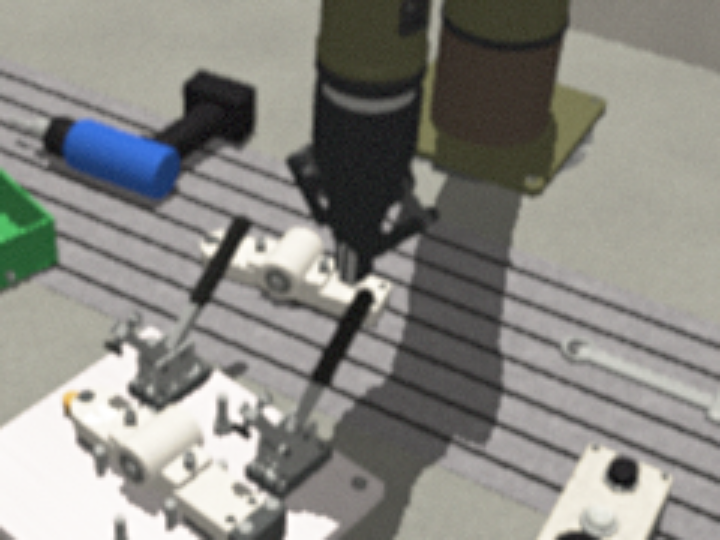

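The closed fingertips at (355,280) hang just above the left handle's end at (368,298). Both handles are free and still open. Next I push along the arc.

Call:
drive_effector --plan "10,-2,14,0,0,0 | 0,0,13,0,0,0 | -3,0,6,0,0,0 | -5,0,6,0,0,0 | -7,0,8,0,0,0 | -6,0,8.5,0,0,0 | -5,0,9,0,0,0 | -5,0,9.5,0,0,0 | 0,0,0,0,0,0"

```text
clock: 4.0
tcp_pos: [486.4, 98.6, 102.1]
eef_rot: [0.996, -0.09, -0.001, 0.0]
contact_force: [0.9, -0.4, -0.1]
gripper_width: -0.3
grasp_force: 0.0
```

Call:
drive_effector --plan "-2,0,5,0,0,0 | -1,0,5,0,0,0 | -2,0,5,0,0,0 | -1,0,5,0,0,0 | -1,0,5,0,0,0 | 0,0,3,0,0,0 | 0,0,0,0,0,0"

```text
clock: 4.7
tcp_pos: [480.4, 99.6, 73.8]
eef_rot: [0.996, -0.09, -0.0, 0.0]
contact_force: [0.1, -0.6, -0.5]
gripper_width: -0.2
grasp_force: 0.0
```

```bash
python3 w.py
```

```text
t 4.7 tcp [480.4  99.6  73.8] jig [-172.9   68.4] F [ 0.1 -0.6 -0.5] w -0.22361061999802934
toolz [-0.001 -0.    -1.   ] toolx yaw-jig yaw 0.005901960195495409
need tool [  27.8    1.6 -101.3]
need tool [  24.   135.6 -101.2]
start [ -44.6 -213.9  -21.3]
```

Call:
drive_effector --plan "0,0,2,0,0,0 | 0,0,2,0,0,0"

```text
clock: 4.9
tcp_pos: [480.5, 99.6, 71.5]
eef_rot: [0.996, -0.091, 0.0, -0.0]
contact_force: [-5.0, 0.2, 36.2]
gripper_width: 0.4
grasp_force: 18.2
```

Call:
drive_effector --plan "0,0,2,0,0,0 | 0,0,0,0,0,0"

```text
clock: 5.1
tcp_pos: [480.5, 99.6, 71.4]
eef_rot: [0.996, -0.091, 0.001, -0.0]
contact_force: [-6.5, -1.0, 37.7]
gripper_width: 0.5
grasp_force: 18.9
```

Run:
```python
from h import *
a=[]
for n in('scene','top'):
    im,d=manip.camera(n); np.savez(f'pics/{n}2.npz',im=im,d=d)
    a.append(im[110:260,220:340] if n=='scene' else im[100:250,180:300])
cv2.imwrite('pics/s2.png',cv2.resize(np.hstack(a)[:,:,::-1],(800,500)))
```

```text
(no output)
```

View pics/s2.png

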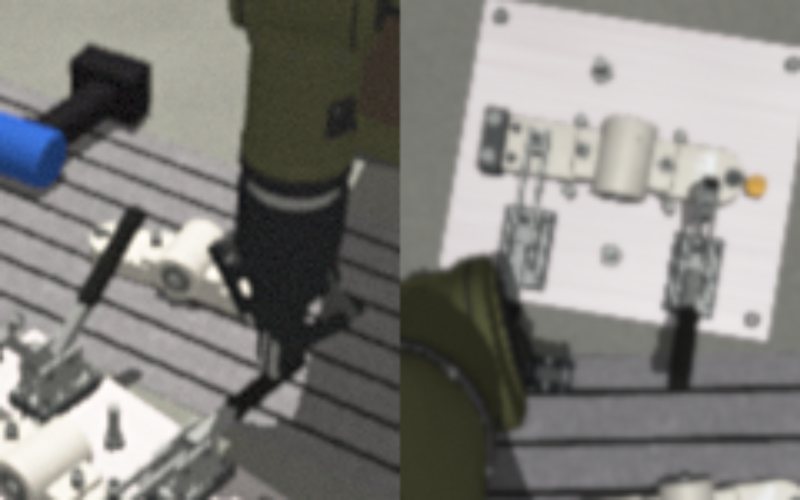

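The left handle is level at its hard stop: 37 N, tip at z = 71.4. Its bar has swung over onto the casting in the top view at (530,150), and the right handle is still up. Next is the right one.

Call:
drive_effector --plan "0,0,-20,0,0,0 | 0,0,-35,0,0,0 | 0,0,-40,0,0,0 | 0,0,-20,0,0,0 | 8,35,0,0,0,0 | 10,40,0,0,0,0 | 10,40,0,0,0,0 | 6,20,0,0,0,0 | 0,0,0,0,0,0 | 0,0,0,0,0,0"

```text
clock: 6.2
tcp_pos: [489.6, -39.3, 183.1]
eef_rot: [0.996, -0.091, -0.0, -0.0]
contact_force: [-0.0, -0.2, -0.2]
gripper_width: -0.1
grasp_force: 0.0
```

```bash
python3 w.py
```

```text
t 6.2 tcp [489.6 -39.3 183.1] jig [-138.   -66.3] F [-0.  -0.2 -0.2] w -0.05729342696752041
toolz [-0.  0. -1.] toolx yaw-jig yaw 0.004859587188402459
need tool [  -6.4 -133.4    8.2]
need tool [-10.    0.6   8.1]
start [ -79.1 -348.7   88.3]
```

Call:
drive_effector --plan "0,1,18,0,0,0 | 0,0,18,0,0,0 | -4,0,9,0,0,0 | -7,0,8,0,0,0 | -6,0,8.5,0,0,0 | -5,0,9,0,0,0 | -5,0,9.5,0,0,0 | 0,0,0,0,0,0"

```text
clock: 7.0
tcp_pos: [462.4, -33.4, 102.6]
eef_rot: [0.996, -0.089, -0.001, -0.0]
contact_force: [-0.3, 1.3, -0.0]
gripper_width: -0.1
grasp_force: 0.0
```

Call:
drive_effector --plan "-2,0,5,0,0,0 | -1,0,5,0,0,0 | -2,0,5,0,0,0 | -1,0,5,0,0,0 | -1,0,5,0,0,0 | 0,0,5,0,0,0 | 0,0,2,0,0,0 | 0,0,0,0,0,0"

```text
clock: 7.8
tcp_pos: [456.0, -33.9, 72.0]
eef_rot: [0.996, -0.09, 0.0, -0.0]
contact_force: [-0.8, 2.2, 15.3]
gripper_width: -0.2
grasp_force: 7.9
```

```bash
python3 w.py
```

```text
t 7.8 tcp [456.  -33.9  72. ] jig [-172.   -67.3] F [-0.8  2.2 15.3] w -0.17269010725680803
toolz [ 0.  0. -1.] toolx yaw-jig yaw 0.006131017364071345
need tool [  27.9 -134.2 -102.9]
need tool [  24.1   -0.2 -103. ]
start [ -44.6 -349.6  -22.9]
```

Pressing against the stop now. I'll push 3 mm more, then lift, move back towards the robot and go across to the button.

Call:
drive_effector --plan "0,0,3,0,0,0 | 0,0,0,0,0,0"

```text
clock: 8.0
tcp_pos: [456.0, -34.0, 71.2]
eef_rot: [0.996, -0.09, 0.001, -0.0]
contact_force: [-5.1, 3.4, 44.3]
gripper_width: 0.1
grasp_force: 22.2
```

Call:
drive_effector --plan "0,0,-20,0,0,0 | 0,0,-30,0,0,0 | 0,0,-20,0,0,0 | 0,-40,0,0,0,0 | -5,-45,0,0,0,0 | -5,-45,0,0,0,0 | -5,-45,0,0,0,0 | -5,-45,0,0,0,0 | -10,-45,0,0,0,0 | -8,-45,0,0,0,0 | -6,-35,0,0,0,0 | 0,0,0,0,0,0"

```text
clock: 9.2
tcp_pos: [473.6, 320.0, 137.4]
eef_rot: [0.996, -0.086, -0.0, -0.002]
contact_force: [0.2, -0.5, -1.0]
gripper_width: 0.1
grasp_force: 0.0
```

Call:
drive_effector --plan "0,0,0,0,0,0"

```text
clock: 9.3
tcp_pos: [474.4, 312.8, 137.4]
eef_rot: [0.996, -0.09, -0.0, 0.001]
contact_force: [0.6, -0.6, 0.1]
gripper_width: 0.1
grasp_force: 0.0
```

```bash
python3 w.py
```

Run:
```python
from h import *
a=[]
for n in('scene','top'):
    im,d=manip.camera(n); np.savez(f'pics/{n}3.npz',im=im,d=d)
    a.append(im[150:300,220:420] if n=='scene' else im[120:270,90:290])
cv2.imwrite('pics/s3.png',cv2.resize(np.vstack(a)[:,:,::-1],(400*1,600)))
```

```text
t 9.3 tcp [474.4 312.8 137.4] jig [-218.3  276.8] F [ 0.6 -0.6  0.1] w 0.05899417888362206
toolz [-0.001 -0.002 -1.   ] toolx yaw-jig yaw 0.007005887162299995
need tool [ 71.8 210.4 -37.2]
need tool [ 67.9 344.4 -36.9]
start [-0.4 -5.3 42.4]
```

View pics/s3.png

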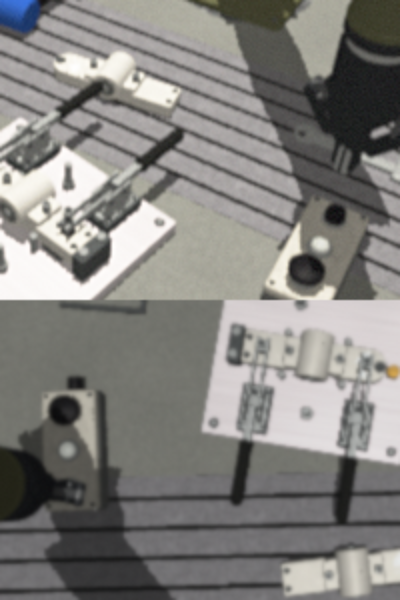

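Both bars lie on the casting in the top view, and the fingers are over the start button. I'll check from depth that both handles are level.

```bash
sed -e "s/top0.npz/top3.npz/;s/scene0.npz/scene3.npz/" -e "s/^m=(im.min.*/ctr=np.array([637.5,.2]);yaw=-.187/;/^m=cv2/d;/^c=max/,/^mm=/d" -e "s/PP\[...,2\]>60)&(D/PP[...,2]>50)\&(D/;s/J\[...,0\]<-75/J[...,0]<-130/" m.py > m3.py; python3 m3.py
```

```text
top L 182 jig-frame med [-167.9   67.3   70.9] dir [ 1.    -0.022  0.01 ] elev 0.01 min/max x -206.0 -130.0 z 62.0 77.0 uv [205 192] [215 222]
top R 193 jig-frame med [-167.8  -66.9   71.2] dir [ 1.     0.003 -0.01 ] elev 0.01 min/max x -207.0 -130.0 z 64.0 78.0 uv [257 201] [267 231]
top btn [115 168  15  15 171] [121.69590643 174.98245614] [571.  318.2  79. ] zmax 82.5 ray71 [571.9 320.8  71. ]
top stop 6 [-23.39294524 101.46130071] 48.69301533538692
scene L 127 jig-frame med [-164.9   74.5   71.3] dir [1.    0.004 0.008] elev 0.008 min/max x -205.0 -132.0 z 62.0 78.0 uv [291 214] [311 232]
scene R 119 jig-frame med [-165.9  -60.3   70.6] dir [ 1.    -0.001  0.003] elev 0.003 min/max x -204.0 -130.0 z 61.0 75.0 uv [251 191] [271 206]
scene btn [382 252  11  11  83] [387.24096386 256.77108434] [478.  321.   69.2] zmax 72.6 ray71 [479.8 321.2  71. ]
scene btn [365 277  17  16 184] [373.11956522 284.375     ] [578.  324.   78.8] zmax 82.1 ray71 [571.6 323.   71. ]
scene stop 64 [ 12.48685958 115.41453057] 46.15855927117154
ctr [6.375e+02 2.000e-01]
```

Call:
drive_effector --plan "0,-5,20,0,0,0 | 0,0,15,0,0,0 | 0,0,0,0,0,0"

```text
clock: 9.7
tcp_pos: [475.0, 315.0, 101.6]
eef_rot: [0.996, -0.092, -0.002, 0.002]
contact_force: [-0.3, -0.4, 1.0]
gripper_width: -0.2
grasp_force: 0.0
```

```bash
python3 w.py
```

```text
t 9.7 tcp [475.  315.  101.6] jig [-218.2  279.1] F [-0.3 -0.4  1. ] w -0.1973126000777304
toolz [-0.003 -0.004 -1.   ] toolx yaw-jig yaw 0.003049701401912408
need tool [ 72.3 212.7 -72.7]
need tool [ 68.9 346.7 -72.1]
start [-0.5 -2.9  6.6]
```

Both handles read level to 0.01 rad. Now the button.

Call:
drive_effector --plan "0,-3,14,0,0,0 | 0,0,12,0,0,0 | 0,0,5,0,0,0 | 0,0,3,0,0,0 | 0,0,0,0,0,0"

```text
clock: 10.2
tcp_pos: [475.9, 320.4, 69.1]
eef_rot: [0.996, -0.091, -0.001, 0.001]
contact_force: [-1.3, -2.0, 3.1]
gripper_width: -0.2
grasp_force: 1.3
```

Call:
drive_effector --plan "0,0,2,0,0,0 | 0,0,2,0,0,0 | 0,0,0,0,0,0"

```text
clock: 10.5
tcp_pos: [476.1, 320.5, 65.4]
eef_rot: [0.996, -0.091, -0.0, 0.0]
contact_force: [-2.4, -2.1, 5.4]
gripper_width: 0.3
grasp_force: 2.6
```

Call:
drive_effector --plan "0,0,2,0,0,0 | 0,0,1,0,0,0 | 0,0,0,0,0,0"

```text
clock: 10.8
tcp_pos: [476.2, 320.6, 64.8]
eef_rot: [0.996, -0.091, -0.0, -0.0]
contact_force: [-5.6, -4.0, 23.3]
gripper_width: 0.1
grasp_force: 11.9
```

Call:
drive_effector --plan "0,0,-10,0,0,0 | 0,0,-25,0,0,0 | 0,0,-40,0,0,0 | -5,-40,-20,0,0,0 | -5,-45,0,0,0,0 | -5,-45,0,0,0,0 | 0,0,0,0,0,0 | 0,0,0,0,0,0"

```text
clock: 11.6
tcp_pos: [484.6, 453.1, 156.8]
eef_rot: [0.996, -0.089, 0.0, -0.0]
contact_force: [0.6, -1.1, -0.2]
gripper_width: 0.1
grasp_force: 0.0
```

Run:
```python
from h import *
for n in('scene','top'):
    im,d=manip.camera(n); np.savez(f'pics/{n}3.npz',im=im,d=d)
    if n=='scene': cv2.imwrite('pics/s4.png',cv2.resize(im[110:310,180:420,::-1],(720,600)))
```

```bash
python3 m3.py
```

```text
top L 182 jig-frame med [-167.4   67.4   70.9] dir [1.    0.006 0.016] elev 0.016 min/max x -206.0 -130.0 z 62.0 77.0 uv [205 192] [215 222]
top R 193 jig-frame med [-167.3  -67.2   70.9] dir [ 1.     0.013 -0.018] elev 0.018 min/max x -207.0 -130.0 z 62.0 78.0 uv [257 201] [267 231]
top btn [115 168  15  14 162] [121.92592593 174.64197531] [571.9 317.6  79.1] zmax 82.2 ray71 [572.8 320.2  71. ]
top btn [120 210   8   8  49] [123.75510204 213.91836735] [472.7 315.9  71.2] zmax 73.4 ray71 [472.7 316.   71. ]
top stop 7 [-23.09055224  99.53216407] 49.74343638262417
scene L 127 jig-frame med [-165.    74.6   71.1] dir [ 0.999  0.028 -0.028] elev 0.028 min/max x -205.0 -130.0 z 60.0 77.0 uv [291 214] [310 232]
scene R 118 jig-frame med [-167.9  -60.7   70.8] dir [ 0.999 -0.012  0.032] elev 0.032 min/max x -203.0 -131.0 z 60.0 75.0 uv [251 191] [271 206]
scene btn [383 253   9   9  64] [387.109375 257.125   ] [479.3 321.1  69.3] zmax 73.0 ray71 [481.  321.4  71. ]
scene btn [365 278  17  15 174] [372.78735632 284.55747126] [579.  323.6  79. ] zmax 82.0 ray71 [572.4 322.6  71. ]
scene stop 63 [ 13.56348042 115.37903256] 46.39760865785487
ctr [6.375e+02 2.000e-01]
```

View pics/s4.png

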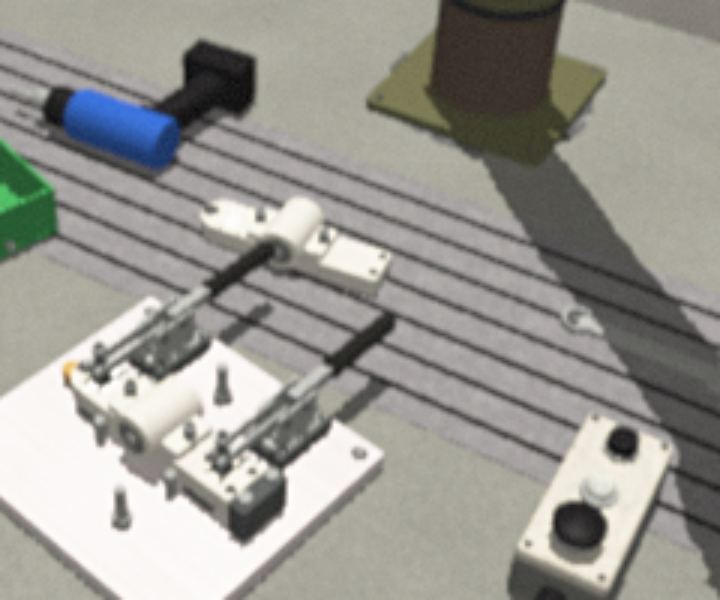

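Both clamps are down at (240,265) and (360,340) with their feet on the casting. The start button at (623,440) has come back out, the bolts are still standing and the arm is clear.

```bash
python3 -c "
from rig import manip
print(manip.sign_off())"
```

```text
the job is handed in; nothing more can be done
None
```

I closed the left clamp (next to the end stop), then the right clamp, then pressed the start button fully in and it came back out; the job is handed in at about 12 s on the robot's clock, with no verdict shown.

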